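Roll the thick gauge roller into the measuring seat

TASK

Take the push paddle by its handle and use its blade to roll the thicker of the two steel rollers gently along its lane of the feed track, until it drops into the cross slot near the end stop. Do not touch the roller with the gripper, do not lift it or knock it along, and leave the thinner roller where it is. Then stand the paddle upright on the bench top, off the track, and let go.

Things in the scene. Friction and masses are not known exactly. Their poses are not given: they have to be found in the camera images.
- track: Fixed feed track 288 x 118 mm; origin on the bench under its middle, +x along the lanes to the end stop, z up. Level floor 20 mm high; lanes 50 mm wide, centred at y = +-28 mm, guide walls up to 30 mm. Cross slot (seat) over both lanes at x = 85 mm, 22 wide, 12 deep: the thick roller sinks 3.8 mm, above 0.2 m/s it jumps across. End stop at x = 140, open end at -140; post 88 high at (85, -112).
- roller_thick: The thicker steel roller: plain cylinder, diameter 36 mm, length 44 mm, 0.26 to 0.43 kg, lying across either lane, ahead of the slot. Origin at its centre; its y axis is the cylinder axis, x and z turn as it rolls. It rolls freely.
- roller_thin: The thinner steel roller: plain cylinder, diameter 24 mm, length 44 mm, lying across the other lane. Origin at its centre, y along its axis. To be left where it is.
- paddle: Push paddle standing on the bench between robot and track: white blade block 28 (x) by 36 (y) by 40 mm high, on it a square wooden handle 20 by 20 mm from 40 to 106 mm height. 0.1 kg. Origin: centre of the underside, z up. Its two 36 mm wide faces (normal to x) are the pushing faces, alike. The dark steel lifter nearby, with round foot and round knob, is not the paddle.
Things that resemble listed ones, but are neither listed nor needed, are in the scene too. There is more than one size of the paddle; the one meant has the size given above.

How it is judged:
By the outcome, as a careful person would: the job done as asked, in the order asked, and still so for the second after the job is handed in, with the robot touching nothing.
It also fails if it takes over 54 s, if anything falls off the work surface, if the arm or the gripper's body presses on something with over 40 N, if the wrist force passes 120 N, or if a joint passes its speed limit or range.

ROBOT

A 6-joint arm with a two-finger parallel gripper is mounted at the origin on the work surface. World frame = base frame: x ahead of the robot, y to its left, z up, the work surface at z = 0. Lengths are in m, angles in rad, forces in N, time in s.
With the tool pointing down it reaches from about 0.3 to 0.775 m from the base axis. Payload 14.6 kg.
Tool frame: the origin (TCP) lies at the very end of the fingers, on their centre line; the grasp point (between the pads) lies 19 mm behind it (ctrl.hold_point_z is the z of the grasp point in the tool frame, in m); z points along the fingers, y is the direction in which the jaws open and shut (so a half turn about z gives the same grasp; the last joint's range is limited). The gripper opens to 94 mm and grips with 3 to 60 N. Pads are 16 mm wide; open, the fingers measure 119 mm over their backs; the gripper's body (75 mm by 177 mm) begins 78 mm behind the grasp point.
Start: joints at [1.186, 0.3, 1.521, -0, 1.321, -0.067], TCP at [0.172, 0.522, 0.205] pointing down, gripper open.
Joint ranges: [-3.03, 3.03], [-0.79, 2.21], [0.23, 2.52], [-1.04, 4.18], [0, 3.07], [-2.55, 2.55]. Speed limits (rad/s): [2.22, 2.22, 2.57, 3.14, 3.14, 3.14].

INTERFACE

Orientations are given as [roll, pitch, yaw] about the fixed x, y, z axes, in that order (R = Rz(yaw) Ry(pitch) Rx(roll)).
In Python, from station import ctrl, cams, hand_in gives the robot as it stands.
- The arm moves only by the tool servo_tool, never from a script. Its argument "rows" is a list of rows, each a list of 7 numbers: the shift along the world's x, y, z in m, then the turn, a rotation vector about the world's x, y, z in rad, then the gripper command: -1 is shut, 1 is fully open, values between are in proportion. A call has exactly 8 rows; each row is the pose to reach, as a shift and turn from the pose measured when the call began; what a row does not reach only later rows make up. A row lasts 1/12 s, in which the tool goes at most 41.7 mm and 7.16 degrees, less where a joint would pass 70% of its speed; a pose out of reach is approached as far as the arm can. A call with a gripper value outside its range is refused whole. The fingers move at their own pace and stop on an object; "newtons" is the grip in N (left out, the last holds). Time passes only in rows, so rows that repeat a pose let the fingers close, or fill a call up. It gives the time, the measured TCP pose, the force and the opening at its end, in the units of the state.
- ctrl.get_obs(): the state, without advancing time (a new reading comes with each control period).
- cams.camera(name): name is "side" or "top" or "wrist"; returns a dict with "image" (420x560x3 uint8, red, green, blue), "depth" (420x560 float32, m along the optical axis (not along the pixel's ray), 0 where there is no reading), "fx", "fy", "cx", "cy" (pixels), "dist_coeffs" ([k1, k2, p1, p2, k3] as OpenCV has them; the pictures are not rectified), "rvec" (rotation vector, rad) and "tvec" (3), from world to camera coordinates, as OpenCV has them; the wrist camera has in their place "hand_eye" (4x4, takes a point from camera to tool coordinates, whose origin is the TCP and whose axes are the flange's). Camera axes: x right, y down, z forward; pixel columns grow to the right and rows downward; lengths in m; the calibration is good to about 2 mm. A picture is of the moment at which its call begins: read the wrist's pose just before it.
- hand_in(): hands the job in, once; it reports no verdict.
Trained networks look in a picture, given as the dict that the camera call returned (one of the last four; its "shot" number tells which), for a name from the list of things; names that differ only in an ending like _2 or _b are one class to them, and where a whole thing is asked for, a point or a joint stands for the part that bears it (a point fixed in the world has none). Each returns a list of dicts, best first, with "p" (0 to 1); they miss things now and then, are a little off and sometimes report something else, mostly with a low value. They report only what shows in the picture. A call takes as long as a camera call. They do not tell look-alikes from the thing itself.
- cams.spot_in(picture, name): "box" ([left, top, right, bottom] as shares, 0 to 1, of the picture: columns of its width, rows of its height, round what is visible of it).
- cams.place_of(picture, name): "at" ([column, row] as shares, 0 to 1, of the picture: columns of its width, rows of its height: a listed point, or the origin of a listed thing).
The state is a dict: "time_s": time; "qpos": joint angles; "joint_vel": joint speeds; "tau": joint torques, N m; "ee_pos": TCP position; "eef_rot": TCP orientation; "force": force on the tool from outside, world axes, zero at the start; "moment": the same for the moment, N m; "grip_width": finger opening in m.
Only numpy, scipy, OpenCV 4.12 (cv2) and the standard library are available. Lean on these libraries where they do the work, as an engineer would, in place of code of your own. Each camera call takes 0.05 s, during which the arm holds its last target.

## Working session

There is one attempt and no reset: what is moved stays moved. The work goes in short steps, Python scripts to look and compute and a tool call to move; the robot and the scene stay as the last step left them, time stands still between calls to the robot, and variables do not carry over. Pictures are saved under pics/ and viewed, and the job is handed in when it is done.

Besides the shell and the picture viewer there is one more tool, called after "Emit:" as name(argument=value, ...), one argument or row to a line, values as JSON. servo_tool: Moves the arm, as the interface text tells. Its arguments: {"type":"object","properties":{"rows":{"type":"array"},"newtons":{"type":"number"}},"required":["rows"]}

```bash
mkdir -p pics; ls
cat > h.py <<'E'
import numpy as np, cv2, pickle
from station import ctrl, cams, hand_in
def save(p,n): cv2.imwrite(f'pics/{n}.png', p['image'][:,:,::-1])
def world(p,uv,depth=None,z=None,T=None):
    """pixels -> world; by depth or by plane z"""
    K=np.array([[p['fx'],0,p['cx']],[0,p['fy'],p['cy']],[0,0,1.]])
    uv=np.array(uv,float).reshape(-1,1,2)
    n=cv2.undistortPoints(uv,K,np.array(p['dist_coeffs'])).reshape(-1,2)
    r=np.c_[n,np.ones(len(n))]
    if T is None:
        R=cv2.Rodrigues(np.array(p['rvec'],float))[0]; t=np.array(p['tvec'],float).reshape(3)
        Rw=R.T; c=-R.T@t
    else: Rw=T[:3,:3]; c=T[:3,3]
    if depth is not None: return (r*np.array(depth).reshape(-1,1))@Rw.T+c
    d=r@Rw.T
    s=(z-c[2])/d[:,2]
    return c+d*s[:,None]
def cloud(p,T=None):
    h,w=p['depth'].shape
    u,v=np.meshgrid(np.arange(w),np.arange(h))
    P=world(p,np.c_[u.ravel(),v.ravel()],depth=p['depth'].ravel(),T=T).reshape(h,w,3)
    P[p['depth']<=0]=np.nan
    return P
E
python3 - <<'E'
from h import *
print(ctrl.get_obs())
for n in ['top','side']:
    p=cams.camera(n); save(p,n+'0'); pickle.dump(p,open(n+'0.pkl','wb'))
    for t in ['track','roller_thick','roller_thin','paddle']:
        print(n,t,cams.place_of(p,t)[:4],cams.spot_in(p,t)[:4])
E
```

```text
pics
{'time_s': 0.0, 'qpos': array([ 1.18640355e+00,  3.00477981e-01,  1.52158365e+00, -1.60259922e-05,
        1.32072977e+00, -6.66375462e-02]), 'joint_vel': array([-0.00283321, -0.00179046, -0.00028699, -0.00119757, -0.0012279 ,
       -0.00085303]), 'tau': array([ 1.86641641e-04, -5.31804943e+01, -3.52735984e+01,  7.08134053e-02,
        2.44095846e-02, -1.30118678e-04]), 'ee_pos': array([0.17176315, 0.5222045 , 0.20488148]), 'eef_rot': array([-3.14039553e+00, -6.43344180e-05,  2.82384136e+00]), 'force': array([-0.64306848,  0.23512538, -0.04693561]), 'moment': array([ 0.02853151, -0.01021855,  0.0041505 ]), 'grip_width': 0.09387721411309555}
top track [{'at': [0.5262, 0.3914], 'p': 0.92}] [{'box': [0.3959, 0.2679, 0.655, 0.5036], 'p': 0.86}]
top roller_thick [{'at': [0.5668, 0.4086], 'p': 0.95}, {'at': [0.5277, 0.3883], 'p': 0.59}] []
top roller_thin [{'at': [0.5613, 0.3436], 'p': 0.82}] [{'box': [0.5507, 0.3186, 0.5893, 0.3762], 'p': 0.5}]
top paddle [{'at': [0.3243, 0.6445], 'p': 0.93}, {'at': [0.3825, 0.5531], 'p': 0.81}, {'at': [0.4354, 0.5743], 'p': 0.57}] [{'box': [0.2684, 0.6136, 0.3404, 0.6867], 'p': 0.61}, {'box': [0.362, 0.5352, 0.4023, 0.5745], 'p': 0.55}, {'box': [0.4243, 0.5624, 0.4509, 0.5876], 'p': 0.53}]
side track [{'at': [0.588, 0.5438], 'p': 0.69}] [{'box': [0.4504, 0.3252, 0.7436, 0.7169], 'p': 0.9}]
side roller_thick [{'at': [0.5884, 0.5695], 'p': 0.71}] [{'box': [0.5596, 0.5236, 0.6196, 0.5962], 'p': 0.65}]
side roller_thin [{'at': [0.6532, 0.5519], 'p': 0.89}] [{'box': [0.6236, 0.5183, 0.6813, 0.5779], 'p': 0.67}]
side paddle [{'at': [0.3021, 0.3862], 'p': 0.85}, {'at': [0.3875, 0.491], 'p': 0.79}, {'at': [0.3975, 0.4376], 'p': 0.63}] [{'box': [0.3777, 0.3217, 0.412, 0.4374], 'p': 0.87}, {'box': [0.2614, 0.2183, 0.3334, 0.4067], 'p': 0.83}, {'box': [0.3711, 0.4155, 0.4016, 0.5064], 'p': 0.82}]
```

View pics/top0.png

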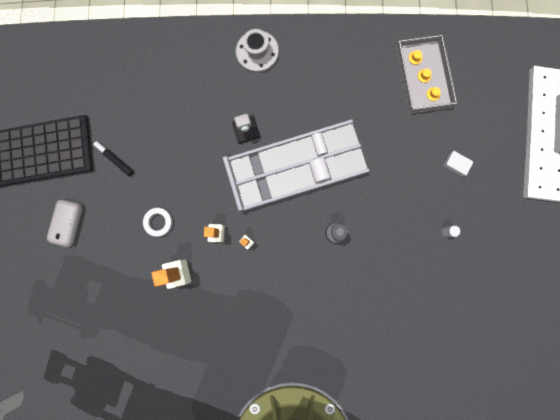

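View pics/side0.png

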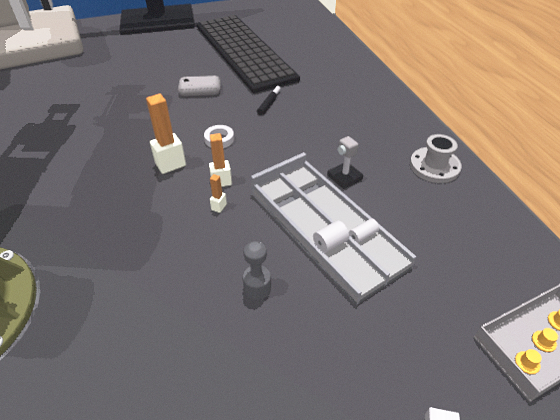

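Run:
```python
from h import *
for n in ['top','side']:
    p=pickle.load(open(n+'0.pkl','rb')); P=cloud(p)
    im=p['image']
    if n=='top':
        h=np.nan_to_num(P[:,:,2]); v=np.clip(h/0.13*255,0,255).astype(np.uint8)
        cv2.imwrite('pics/toph.png',cv2.resize(cv2.applyColorMap(v,cv2.COLORMAP_JET),None,fx=1.4,fy=1.4))
        for (a,b) in [(.3243,.6445),(.3825,.5531),(.4354,.5743),(.5668,.4086),(.5613,.3436),(.5277,.3883)]:
            u,vv=int(a*560),int(b*420); print((u,vv),P[vv,u].round(3), world(p,[[a*560,b*420]],z=0).round(3))
```

```text
(181, 270) [0.372 0.226 0.054] [[0.368 0.237 0.   ]]
(214, 232) [0.448 0.151 0.094] [[0.451 0.167 0.   ]]
(243, 241) [0.431 0.096 0.071] [[0.431 0.102 0.   ]]
(317, 171) [ 0.574 -0.054  0.058] [[ 0.583 -0.059  0.   ]]
(314, 144) [ 0.636 -0.05   0.037] [[ 0.644 -0.053  0.   ]]
(295, 163) [ 0.598 -0.009  0.021] [[ 0.602 -0.011  0.   ]]
```

The top view shows three paddles, at about (178,273), (214,232) and (247,241). The thick roller is in the near lane at (318,170) and the thin one in the far lane at (319,144). The slot and end stop are on the left, at about (245-265,165-190). Next I'll measure the paddle sizes and the track frame.

```bash
cat > fit.py <<'E'
from h import *
from scipy.optimize import minimize
p=pickle.load(open('top0.pkl','rb')); q=pickle.load(open('side0.pkl','rb'))
P=cloud(p).reshape(-1,3); Q=cloud(q).reshape(-1,3)
for nm,C in (('top',P),('side',Q)):
    C=C[~np.isnan(C[:,0])]
    for c,r in (((.37,.235),.05),((.448,.155),.04),((.431,.1),.025)):
        s=C[(np.hypot(C[:,0]-c[0],C[:,1]-c[1])<r)&(C[:,2]>.012)]
        if len(s)<10: print('few');continue
        zt=np.percentile(s[:,2],98)
        t=s[s[:,2]>zt-.008]
        h=np.histogram(s[:,2],bins=np.arange(0,.18,.01))[0]
        print(nm,'paddle top z',zt.round(4),'top centre',t.mean(0).round(4),cv2.minAreaRect(t[:,:2].astype(np.float32)*1000),len(t))
        print(h)
    # bench
    b=C[(abs(C[:,2])<.01)&(abs(C[:,0]-.45)<.1)&(abs(C[:,1])<.2)]; print('bench z',np.median(b[:,2]))
    f=C[(abs(C[:,0]-.6)<.15)&(abs(C[:,1]-0.02)<.2)&(C[:,2]>.014)&(C[:,2]<.036)]
    r=cv2.minAreaRect(f[:,:2].astype(np.float32)*1000); print(nm,'track rect',r)
E
python3 fit.py
```

```text
top paddle top z 0.1521 top centre [0.3642 0.2406 0.1498] ((363.8890380859375, 241.77587890625), (28.53589630126953, 30.279417037963867), 13.865558624267578) 251
[  0  20  28  25  30 261  20  20  18  20  22  22  24  21 138 121   0]
top paddle top z 0.1081 top centre [0.4482 0.1598 0.1056] ((448.3184509277344, 160.40127563476562), (20.14967155456543, 19.967464447021484), 87.17032623291016) 110
[  0  12   9  70  59   7   8  10  10   9 110   0   0   0   0   0   0]
top paddle top z 0.0746 top centre [0.4294 0.0957 0.0722] ((429.1295166015625, 95.3040771484375), (12.578502655029297, 12.975515365600586), 45.1572151184082) 45
[ 0  3 46  5  5  3  8 42  0  0  0  0  0  0  0  0  0]
bench z -0.0001218422653750384
top track rect ((570.185791015625, -12.2109375), (302.97119140625, 257.9713439941406), 86.62680053710938)
side paddle top z 0.1493 top centre [0.3623 0.2361 0.1473] ((362.3226318359375, 239.10569763183594), (28.436208724975586, 29.470277786254883), 12.203277587890625) 197
[  0 105 120 123 136 251  78  80  81  80  80  81  93  89 200   7   0]
side paddle top z 0.1059 top centre [0.4459 0.1572 0.1037] ((446.00213623046875, 160.04544067382812), (19.961795806884766, 22.43372917175293), 2.391618013381958) 115
[  0  35  45 151  67  51  53  50  57  56 103   0   0   0   0   0   0]
side paddle top z 0.0722 top centre [0.4275 0.0932 0.0699] ((427.8012390136719, 94.31440734863281), (14.182619094848633, 12.900337219238281), 47.49602127075195) 70
[ 0 52 95 43 42 51 45 42  0  0  0  0  0  0  0  0  0]
bench z -0.0007388931344864957
side track rect ((569.05419921875, -10.872634887695312), (308.5018615722656, 253.43582153320312), 87.13326263427734)
```

```bash
cat > fit2.py <<'E'
from h import *
p=pickle.load(open('top0.pkl','rb')); q=pickle.load(open('side0.pkl','rb'))
def comp(pic,seed,zlo,zhi):
    C=cloud(pic); m=((C[:,:,2]>zlo)&(C[:,:,2]<zhi)).astype(np.uint8)
    n,l=cv2.connectedComponents(m); 
    return C,l==l[seed[1],seed[0]]
for nm,pic,seed in (('top',p,(290,160)),('side',q,(290,200))):
    C,m=comp(pic,seed,.012,.05)
    t=C[m]; r=cv2.minAreaRect(t[:,:2].astype(np.float32)*1000); print(nm,'track',r,len(t))
    w=C[m&(C[:,:,2]>.025)&(C[:,:,2]<.034)]; print(' walls',cv2.minAreaRect(w[:,:2].astype(np.float32)*1000))
    # rollers
    th=np.deg2rad(r[2]); 
    A=C.reshape(-1,3); A=A[~np.isnan(A[:,0])]
    for c,name,d in (((.58,-.056),'thick',.036),((.637,-.052),'thin',.024)):
        s=A[(np.hypot(A[:,0]-c[0],A[:,1]-c[1])<.035)&(A[:,2]>.034)]
        print(name,len(s),s[:,2].max().round(4),s[s[:,2]>s[:,2].max()-.006].mean(0).round(4),cv2.minAreaRect(s[:,:2].astype(np.float32)*1000))
    # paddle blade top
    s=A[(np.hypot(A[:,0]-.4465,A[:,1]-.160)<.035)&(A[:,2]>.033)&(A[:,2]<.044)]
    print('blade',cv2.minAreaRect(s[:,:2].astype(np.float32)*1000),len(s))
    s=A[(np.hypot(A[:,0]-.4465,A[:,1]-.160)<.035)&(A[:,2]>.010)]
    print('all',cv2.minAreaRect(s[:,:2].astype(np.float32)*1000),len(s))
im=np.hstack([cv2.resize(p['image'][130:290,130:380],None,fx=3,fy=3,interpolation=cv2.INTER_CUBIC)])
cv2.imwrite('pics/crop.png',im[:,:,::-1])
cv2.imwrite('pics/crop2.png',cv2.resize(q['image'][120:220,180:280],None,fx=5,fy=5,interpolation=cv2.INTER_CUBIC)[:,:,::-1])
E
python3 fit2.py
```

```text
top track ((593.7075805664062, -11.169631958007812), (119.4721908569336, 289.486572265625), 17.099637985229492) 6833
 walls ((594.6793212890625, -14.249221801757812), (119.42569732666016, 281.6905822753906), 17.099639892578125)
thick 387 0.0594 [ 0.5792 -0.06    0.0555] ((584.9794311523438, -58.597721099853516), (56.979209899902344, 36.0715446472168), 17.309532165527344)
thin 237 0.0478 [ 0.6368 -0.0607  0.0438] ((634.5234985351562, -61.343048095703125), (48.476776123046875, 24.108118057250977), 16.76823616027832)
blade ((448.6148681640625, 160.4473419189453), (28.70482635498047, 35.652259826660156), 86.57678985595703) 120
all ((448.6148681640625, 160.4473419189453), (28.70482635498047, 35.652259826660156), 86.57678985595703) 306
side track ((648.4678955078125, 1206.177978515625), (2886.5009765625, 1412.296630859375), 67.78337097167969) 209790
 walls ((0.0, 0.0), (0.0, 0.0), 0.0)
thick 689 0.0572 [ 0.5765 -0.062   0.0538] ((583.27880859375, -59.65160369873047), (59.003719329833984, 35.69807434082031), 15.567973136901855)
thin 335 0.045 [ 0.6339 -0.0623  0.0418] ((635.2758178710938, -61.53190612792969), (46.66814041137695, 22.524818420410156), 15.313684463500977)
blade ((446.2090148925781, 159.84701538085938), (29.131622314453125, 35.90091323852539), 84.94973754882812) 166
all ((446.2549743652344, 159.06887817382812), (29.87351417541504, 36.11550521850586), 86.63003540039062) 675
```

View pics/crop.png

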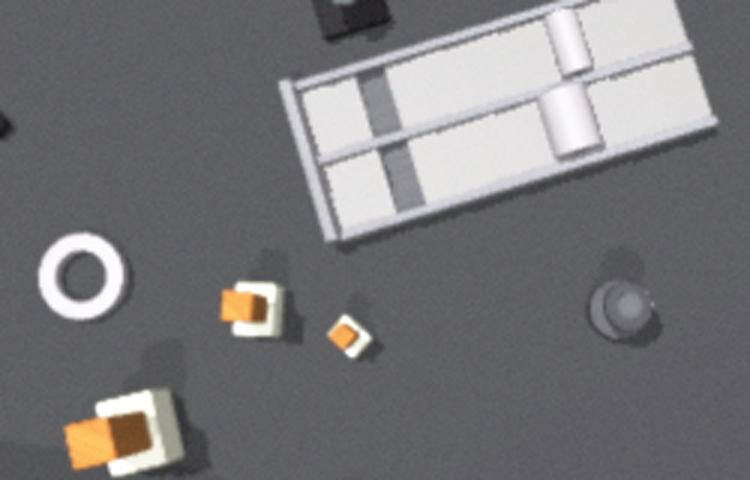

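View pics/crop2.png

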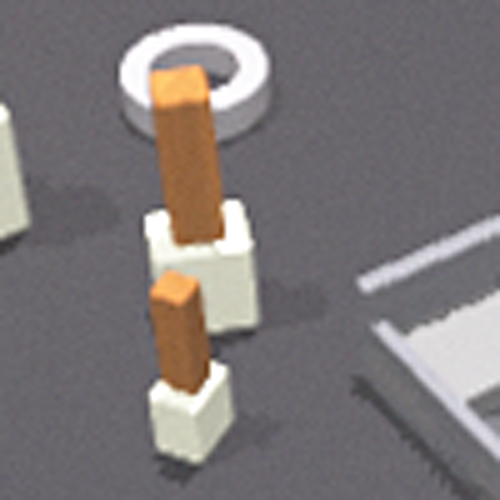

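The middle paddle is the one meant: top at 0.106, handle 20x20, blade 28x36 at (0.447, 0.160), pushing normal at yaw 86.6°. The track is centred at about (0.593, -0.012) with +x at yaw 107.1°. The thick roller is at track x≈-42, y≈+28. I'll move above the paddle.

Emit:
servo_tool(
  rows=[
    [0.017,-0.023,0,0,0,-0.08,1],
    [0.034,-0.045,0,0,0,-0.16,1],
    [0.052,-0.068,0,0,0,-0.25,1],
    [0.069,-0.09,0,0,0,-0.33,1],
    [0.086,-0.113,0,0,0,-0.41,1],
    [0.103,-0.136,0,0,0,-0.49,1],
    [0.12,-0.158,0,0,0,-0.57,1],
    [0.138,-0.181,0,0,0,-0.656,1],
  ],
  newtons=30,
)

```text
time_s: 1.57
ee_pos: [0.3104, 0.3403, 0.2056]
eef_rot: [3.141, -0.0, 2.164]
force: [0.4, 0.6, -0.2]
grip_width: 0.094
```

Emit:
servo_tool(
  rows=[
    [0.02,-0.026,0,0,0,-0.1,1],
    [0.039,-0.052,0,0,0,-0.2,1],
    [0.059,-0.077,0,0,0,-0.3,1],
    [0.078,-0.103,0,0,0,-0.4,1],
    [0.098,-0.129,0,0,0,-0.5,1],
    [0.117,-0.154,0,0,0,-0.6,1],
    [0.137,-0.18,0,0,0,-0.653,1],
    [0.137,-0.18,0,0,0,-0.653,1],
  ],
)

```text
time_s: 2.23
ee_pos: [0.4497, 0.1569, 0.2056]
eef_rot: [3.141, 0.001, 1.504]
force: [0.1, 0.4, 0.2]
grip_width: 0.0941
```

```bash
cat > wr.py <<'E'
from h import *
import sys
from scipy.spatial.transform import Rotation as Ro
n=sys.argv[1]
o=ctrl.get_obs(); p=cams.camera('wrist')
T=np.eye(4); T[:3,:3]=Ro.from_euler('xyz',o['eef_rot']).as_matrix(); T[:3,3]=o['ee_pos']
T=T@np.array(p['hand_eye']); p['T']=T
save(p,n); pickle.dump(p,open(n+'.pkl','wb'))
print(o['ee_pos'].round(4),o['eef_rot'].round(4),o['time_s'],o['joint_vel'].round(3))
E
python3 wr.py w1
python3 - <<'E'
from h import *
p=pickle.load(open('w1.pkl','rb')); C=cloud(p,p['T']).reshape(-1,3); C=C[~np.isnan(C[:,0])]
for lo,hi in ((.098,.115),(.034,.045)):
    s=C[(np.hypot(C[:,0]-.447,C[:,1]-.16)<.03)&(C[:,2]>lo)&(C[:,2]<hi)]
    print(len(s),s[:,2].mean() if len(s) else 0,cv2.minAreaRect(s[:,:2].astype(np.float32)*1000) if len(s) else 0)
E
```

```text
[0.4497 0.1569 0.2056] [3.1406e+00 5.0000e-04 1.5040e+00] 2.2333 [ 0.084 -0.024  0.034  0.015  0.003  0.008]
557 0.10582700297806653 ((448.8885498046875, 160.8068084716797), (20.216842651367188, 18.96466827392578), 85.78746795654297)
464 0.040017732120214096 ((448.57672119140625, 160.84860229492188), (27.918071746826172, 35.33781051635742), 86.45906829833984)
```

View pics/w1.png

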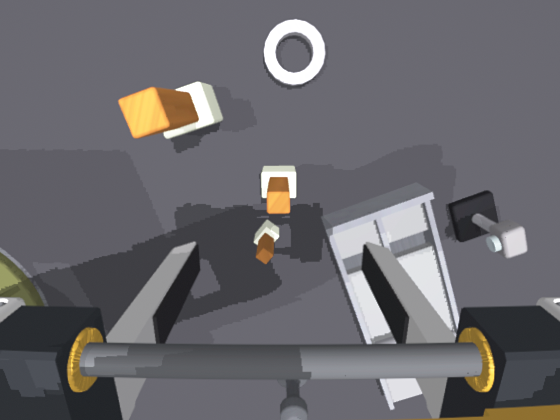

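The wrist view puts the target paddle at pixel (278,190), between the finger lines, and at (0.4487, 0.1608) in the world, yaw 86.4°, which agrees with the top camera. I'll descend now.

Emit:
servo_tool(
  rows=[
    [-0.001,0.004,-0.01,0,0,0.004,1],
    [-0.001,0.004,-0.035,0,0,0.004,1],
    [-0.001,0.004,-0.06,0,0,0.004,1],
    [-0.001,0.004,-0.085,0,0,0.004,1],
    [-0.001,0.004,-0.11,0,0,0.004,1],
    [-0.001,0.004,-0.13,0,0,0.004,1],
    [-0.001,0.004,-0.138,0,0,0.004,1],
    [-0.001,0.004,-0.138,0,0,0.004,1],
  ],
)

```text
time_s: 2.95
ee_pos: [0.4459, 0.1632, 0.0657]
eef_rot: [-3.139, 0.001, 1.513]
force: [-0.0, -0.1, -0.5]
grip_width: 0.0941
```

Emit:
servo_tool(
  rows=[
    [0,0,0,0,0,0,-0.3],
    [0,0,0,0,0,0,-1],
    [0,0,0,0,0,0,-1],
    [0,0,0,0,0,0,-1],
    [0,0,0,0,0,0,-1],
    [0,0,0,0,0,0,-1],
    [0,0,0,0,0,0,-1],
    [0,0,0,0,0,0,-1],
  ],
)

```text
time_s: 3.62
ee_pos: [0.446, 0.1631, 0.0658]
eef_rot: [-3.139, 0.001, 1.513]
force: [0.3, 0.5, -0.5]
grip_width: 0.044
```

Emit:
servo_tool(
  rows=[
    [0,0,0,0,0,0,-1],
    [0,0,0,0,0,0,-1],
    [0,0,0,0,0,0,-1],
    [0,0,0,0,0,0,-1],
    [0,0,0,0,0,0,-1],
    [0,0,0,0,0,0,-1],
    [0,0,0,0,0,0,-1],
    [0,0,0,0,0,0,-1],
  ],
)

```text
time_s: 4.28
ee_pos: [0.446, 0.1631, 0.0658]
eef_rot: [-3.139, 0.001, 1.513]
force: [0.2, 0.1, -1.5]
grip_width: 0.0195
```

Emit:
servo_tool(
  rows=[
    [0,0,0.01,0,0,0,-1],
    [0,0,0.03,0,0,0,-1],
    [0,0,0.05,0,0,0,-1],
    [0,0,0.07,0,0,0,-1],
    [0,0,0.09,0,0,0,-1],
    [0,0,0.1,0,0,0,-1],
    [0.008,-0.014,0.11,0,0,0.02,-1],
    [0.016,-0.03,0.11,0,0,0.04,-1],
  ],
)

```text
time_s: 4.95
ee_pos: [0.4626, 0.1334, 0.178]
eef_rot: [3.141, 0.0, 1.555]
force: [0.6, -0.2, 0.4]
grip_width: 0.0198
```

Emit:
servo_tool(
  rows=[
    [0.016,-0.03,0,0,0,0.04,-1],
    [0.033,-0.06,0,0,0,0.08,-1],
    [0.05,-0.091,0,0,0,0.12,-1],
    [0.066,-0.12,0,0,0,0.17,-1],
    [0.083,-0.151,0,0,0,0.21,-1],
    [0.1,-0.182,0,0,0,0.26,-1],
    [0.116,-0.213,0,0,0,0.3,-1],
    [0.13,-0.24,0,0,0,0.32,-1],
  ],
)

```text
time_s: 5.62
ee_pos: [0.5931, -0.1087, 0.1778]
eef_rot: [-3.141, 0.0, 1.877]
force: [-0.4, 0.5, 0.6]
grip_width: 0.0201
```

Emit:
servo_tool(
  rows=[
    [0.001,-0.001,0,0,0,-0.008,-1],
    [0.001,-0.001,0,0,0,-0.008,-1],
    [0.001,-0.001,-0.005,0,0,-0.008,-1],
    [0.001,-0.001,-0.015,0,0,-0.008,-1],
    [0.001,-0.001,-0.03,0,0,-0.008,-1],
    [0.001,-0.001,-0.045,0,0,-0.008,-1],
    [0.001,-0.001,-0.05,0,0,-0.008,-1],
    [0.001,-0.001,-0.05,0,0,-0.008,-1],
  ],
)

```text
time_s: 6.28
ee_pos: [0.5932, -0.1086, 0.1262]
eef_rot: [-3.139, -0.001, 1.87]
force: [0.1, -0.2, -0.5]
grip_width: 0.0201
```

```bash
python3 wr.py w2
python3 - <<'E'
from h import *
for n in ('top','side'):
    p=cams.camera(n); save(p,n+'2'); pickle.dump(p,open(n+'2.pkl','wb'))
p=pickle.load(open('w2.pkl','rb'))
a=cv2.imread('pics/side2.png')[100:310,200:480]
cv2.imwrite('pics/side2c.png',cv2.resize(a,None,fx=2.7,fy=2.7))
E
```

```text
[ 0.5932 -0.1086  0.1262] [-3.1390e+00 -1.3000e-03  1.8702e+00] 6.2833 [-0.005 -0.022 -0.039 -0.     0.025 -0.   ]
```

View pics/w2.png

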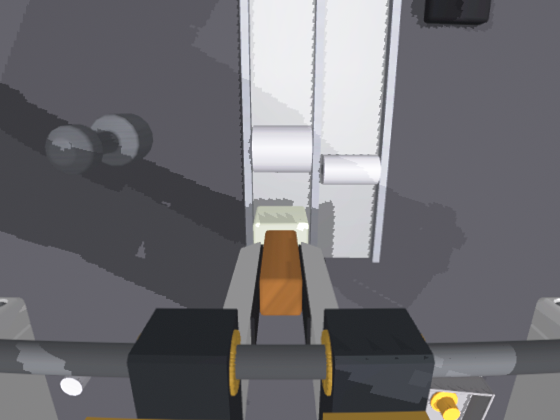

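View pics/side2c.png

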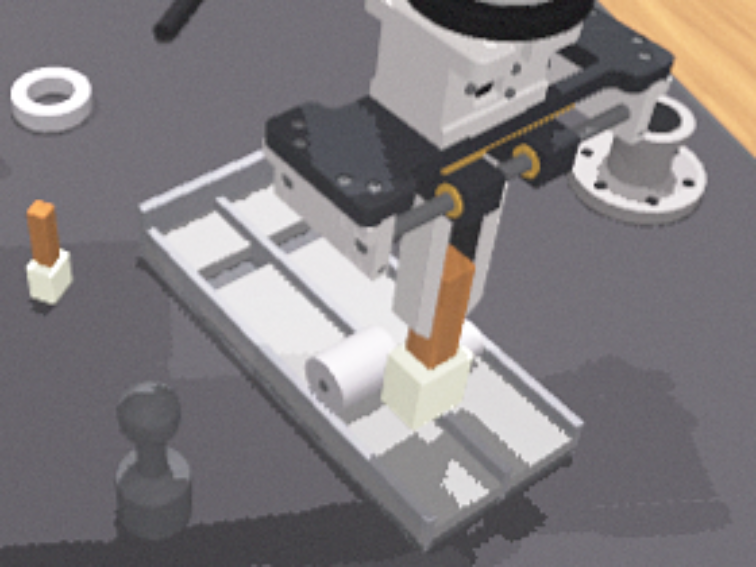

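View pics/top2.png

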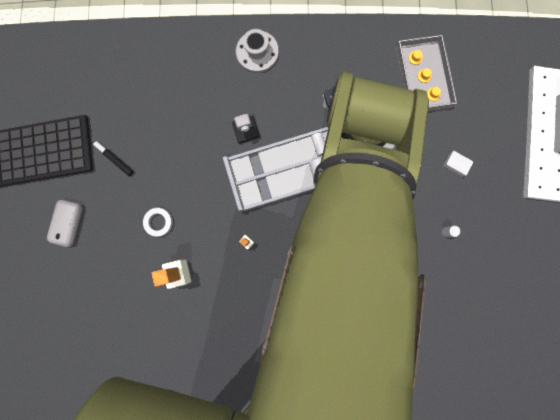

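The wrist view shows the blade at (280,222), over the same lane as the thick roller at (281,148), with guide walls at columns 246 and 317. I'll measure all of them from this one picture.

```bash
cat > rel.py <<'E'
from h import *
import sys
p=pickle.load(open(sys.argv[1]+'.pkl','rb')); z0=float(sys.argv[2]) # paddle underside z
C=cloud(p,p['T']).reshape(-1,3); C=C[~np.isnan(C[:,0])]
a=np.deg2rad(107.1); ex=np.array([np.cos(a),np.sin(a)]); ey=np.array([-ex[1],ex[0]])
D=C[:,:2]-np.array([.5937,-.0112]); X=D@ex*1e3; Y=D@ey*1e3; Z=C[:,2]*1e3
def hist(m,v): 
    return np.percentile(v[m],[1,50,99]).round(1) if m.sum()>5 else None
fl=(abs(Z-20)<2)&(X>-30)&(X<70)
print('floor z',np.median(Z[fl]) if fl.any() else None)
w=(Z>27)&(Z<33)&(abs(X)<65)&(abs(Y)<70)
for c in (56,3,-56):
    print('wall',hist(w&(abs(Y-c)<6),Y))
# wall direction
m=w&(abs(Y-0)<7)
if m.sum()>20: print('mid wall slope deg',np.degrees(np.polyfit(X[m],Y[m],1)[0]))
for lo,hi,n in ((5,55,'thick'),(-55,-5,'thin')):
    m=(Y>lo)&(Y<hi)&(Z>38 if n=='thick' else Z>34)&(Z<62)&(X>-80)&(X<125)
    t=m&(Z>np.percentile(Z[m],98)-1) if m.any() else m
    print(n,'X',hist(m,X),'Y',hist(m,Y),'Zmax',np.percentile(Z[m],98) if m.any() else 0,'ridge',np.median(X[t]))
zb=z0*1e3+40
m=(abs(Z-zb)<5)&(Y>0)&(Y<60)&(X<int(sys.argv[3]))&(X>int(sys.argv[3])-70)
print('blade top Z',hist(m,Z),'X',hist(m,X),'Y',hist(m,Y), 'rect',cv2.minAreaRect(np.c_[X[m],Y[m]].astype(np.float32)) if m.sum()>5 else 0)
E
python3 rel.py w2 .0604 -70
```

```text
floor z 20.363505156657247
wall [52.6 55.5 58.7]
wall [-2.9 -0.1  2.8]
wall [-59.6 -55.9 -52.8]
mid wall slope deg 0.1616158167897498
thick X [-58.6 -39.8 -24.8] Y [ 6.  27.4 49.2] Zmax 57.10682690573538 ridge -42.464528714379085
thin X [-71.2 -57.5 -47.7] Y [-48.6 -27.   -5.5] Zmax 45.24157187062817 ridge -58.86111056894599
blade top Z [ 95.6 100.8 105. ] X [-95.7 -85.2 -81.4] Y [10.6 28.7 46.2] rect ((-88.86473846435547, 28.40898895263672), (15.434952735900879, 36.138832092285156), 0.2738076448440552)
```

Emit:
servo_tool(
  rows=[
    [0,0,-0.005,0,0,0,-1],
    [0,0,-0.012,0,0,0,-1],
    [0,0,-0.019,0,0,0,-1],
    [0,0,-0.026,0,0,0,-1],
    [0,0,-0.032,0,0,0,-1],
    [0,0,-0.036,0,0,0,-1],
    [0,0,-0.036,0,0,0,-1],
    [0,0,-0.036,0,0,0,-1],
  ],
)

```text
time_s: 7.1
ee_pos: [0.5944, -0.1094, 0.0925]
eef_rot: [3.141, 0.001, 1.87]
force: [0.3, 0.5, -0.4]
grip_width: 0.0199
```

```bash
python3 wr.py w3;python3 rel.py w3 .024 -70
```

```text
[ 0.5944 -0.1094  0.0925] [3.1411e+00 6.0000e-04 1.8696e+00] 7.1 [-0.001 -0.01  -0.008 -0.001  0.006  0.   ]
floor z 20.382213421557353
wall [52.3 55.4 58.6]
wall [-2.9 -0.1  2.8]
wall [-59.5 -55.9 -52.9]
mid wall slope deg 0.2581567050063383
thick X [-59.  -39.8 -24.7] Y [ 6.  27.7 49.2] Zmax 57.11859309811836 ridge -42.298185001200586
thin X [-69.9 -57.2 -47.7] Y [-49.  -26.8  -5.5] Zmax 45.23663268054669 ridge -59.20811324051745
blade top Z [59.5 66.9 68.7] X [-96.6 -85.6 -82.4] Y [ 9.6 27.7 45.2] rect ((-89.91316986083984, 27.422874450683594), (15.344132423400879, 36.1319465637207), 0.3332144320011139)
```

Emit:
servo_tool(
  rows=[
    [-0.001,0.0033,0,0,0,0,-1],
    [-0.002,0.0067,0,0,0,0,-1],
    [-0.003,0.01,0,0,0,0,-1],
    [-0.004,0.0129,0,0,0,0,-1],
    [-0.0047,0.0153,0,0,0,0,-1],
    [-0.0053,0.0172,0,0,0,0,-1],
    [-0.0056,0.0182,0,0,0,0,-1],
    [-0.0056,0.0182,0,0,0,0,-1],
  ],
)

```text
time_s: 7.82
ee_pos: [0.5889, -0.091, 0.0929]
eef_rot: [3.141, 0.001, 1.87]
force: [-0.4, -0.4, -0.8]
grip_width: 0.02
```

```bash
python3 wr.py w4;python3 rel.py w4 .026 -50
```

```text
[ 0.5889 -0.091   0.0929] [3.1406e+00 9.0000e-04 1.8698e+00] 7.8167 [-0.006  0.005 -0.005 -0.002 -0.    -0.001]
floor z 20.375449603596717
wall [52.6 55.5 58.6]
wall [-2.9 -0.1  2.8]
wall [-59.6 -55.9 -52.9]
mid wall slope deg 0.23019515851686165
thick X [-64.  -41.  -24.5] Y [ 6.1 27.5 49. ] Zmax 58.94050178526522 ridge -63.60181359538657
thin X [-69.2 -56.7 -47.9] Y [-48.8 -26.7  -5.4] Zmax 45.065330503113934 ridge -59.451855263637526
blade top Z [61.3 67.4 70.5] X [-77.7 -67.  -63.3] Y [ 9.4 27.5 45.1] rect ((-70.67475128173828, 27.228742599487305), (15.425107955932617, 36.14274597167969), 0.24387340247631073)
```

Emit:
servo_tool(
  rows=[
    [-0.0003,0.001,0,0,0,0,-1],
    [-0.0006,0.0019,0,0,0,0,-1],
    [-0.0009,0.0029,0,0,0,0,-1],
    [-0.0012,0.0038,0,0,0,0,-1],
    [-0.0015,0.005,0,0,0,0,-1],
    [-0.0019,0.0063,0,0,0,0,-1],
    [-0.0024,0.0078,0,0,0,0,-1],
    [-0.0029,0.0096,0,0,0,0,-1],
  ],
)

```text
time_s: 8.53
ee_pos: [0.586, -0.0814, 0.0929]
eef_rot: [3.141, 0.001, 1.87]
force: [-0.6, 0.2, -1.0]
grip_width: 0.0198
```

```bash
python3 wr.py w5;python3 rel.py w5 .026 -40|tail -3
```

```text
[ 0.586  -0.0814  0.0929] [3.1406e+00 1.0000e-03 1.8697e+00] 8.5333 [ 0.036 -0.019  0.028 -0.001 -0.01   0.034]
thick X [-54.  -34.  -17.8] Y [ 6.  27.5 49. ] Zmax 58.721145584940125 ridge -53.602027369599405
thin X [-69.2 -56.4 -47.8] Y [-48.6 -26.6  -5.4] Zmax 45.10452243911178 ridge -59.40682342333593
blade top Z [61.4 67.4 70.3] X [-67.6 -56.9 -53.2] Y [ 9.4 27.5 45. ] rect ((-60.53342819213867, 27.22875213623047), (15.095094680786133, 36.01604461669922), 0.27176856994628906)
```

Emit:
servo_tool(
  rows=[
    [-0.0007,0.0022,0,0,0,0,-1],
    [-0.0014,0.0046,0,0,0,0,-1],
    [-0.0022,0.007,0,0,0,0,-1],
    [-0.0029,0.0094,0,0,0,0,-1],
    [-0.0036,0.0118,0,0,0,0,-1],
    [-0.0044,0.0142,0,0,0,0,-1],
    [-0.0051,0.0166,0,0,0,0,-1],
    [-0.0059,0.0191,0,0,0,0,-1],
  ],
)

```text
time_s: 9.25
ee_pos: [0.58, -0.0617, 0.0929]
eef_rot: [3.141, 0.001, 1.87]
force: [-0.2, -0.5, -1.2]
grip_width: 0.0197
```

Emit:
servo_tool(
  rows=[
    [-0.0007,0.0024,0,0,0,0,-1],
    [-0.0015,0.0048,0,0,0,0,-1],
    [-0.0022,0.0072,0,0,0,0,-1],
    [-0.0029,0.0096,0,0,0,0,-1],
    [-0.0037,0.012,0,0,0,0,-1],
    [-0.0044,0.0144,0,0,0,0,-1],
    [-0.0051,0.0168,0,0,0,0,-1],
    [-0.0059,0.0191,0,0,0,0,-1],
  ],
)

```text
time_s: 9.92
ee_pos: [0.574, -0.0424, 0.0929]
eef_rot: [3.141, 0.001, 1.87]
force: [-0.3, 0.4, -1.6]
grip_width: 0.0204
```

```bash
python3 wr.py w6;python3 rel.py w6 .026 0|tail -3
```

```text
[ 0.574  -0.0424  0.0929] [3.1405e+00 8.0000e-04 1.8699e+00] 9.9167 [ 0.048 -0.023  0.034 -0.001 -0.012  0.045]
thick X [-13.2   6.9  23.1] Y [ 6.  27.5 49. ] Zmax 58.988995187058734 ridge -12.847071694776965
thin X [-68.9 -54.8 -47.7] Y [-48.7 -27.6  -6.3] Zmax 45.11358121736978 ridge -59.30879986993775
blade top Z [61.6 67.5 70.7] X [-26.6 -16.2 -12.5] Y [ 9.4 27.5 45. ] rect ((-19.86850357055664, 27.176410675048828), (35.934783935546875, 15.092941284179688), 89.83966064453125)
```

View pics/w6.png

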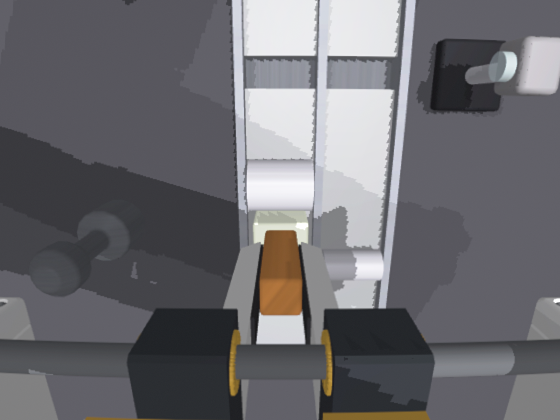

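Blade and thick roller are in contact and moving together: roller at (280,185), slot at row 73, thin roller unmoved. I'll keep pushing at about 30 mm/s.

Emit:
servo_tool(
  rows=[
    [-0.0007,0.0024,0,0,0,0,-1],
    [-0.0015,0.0048,0,0,0,0,-1],
    [-0.0022,0.0072,0,0,0,0,-1],
    [-0.0029,0.0096,0,0,0,0,-1],
    [-0.0037,0.012,0,0,0,0,-1],
    [-0.0044,0.0144,0,0,0,0,-1],
    [-0.0051,0.0168,0,0,0,0,-1],
    [-0.0059,0.0191,0,0,0,0,-1],
  ],
)

```text
time_s: 10.63
ee_pos: [0.5679, -0.0227, 0.0929]
eef_rot: [3.141, 0.001, 1.87]
force: [0.0, -0.1, -0.2]
grip_width: 0.0197
```

Emit:
servo_tool(
  rows=[
    [-0.0007,0.0024,0,0,0,0,-1],
    [-0.0015,0.0048,0,0,0,0,-1],
    [-0.0022,0.0072,0,0,0,0,-1],
    [-0.0029,0.0096,0,0,0,0,-1],
    [-0.0037,0.012,0,0,0,0,-1],
    [-0.0044,0.0144,0,0,0,0,-1],
    [-0.0051,0.0168,0,0,0,0,-1],
    [-0.0059,0.0191,0,0,0,0,-1],
  ],
)

```text
time_s: 11.3
ee_pos: [0.5619, -0.0034, 0.0929]
eef_rot: [3.141, 0.001, 1.87]
force: [0.4, -0.4, -0.7]
grip_width: 0.0199
```

```bash
python3 wr.py w7;python3 rel.py w7 .026 45|tail -3
```

```text
[ 0.5619 -0.0034  0.0929] [3.1406e+00 7.0000e-04 1.8701e+00] 11.3 [ 0.047 -0.022  0.029 -0.    -0.009  0.049]
thick X [27.7 47.8 63.9] Y [ 5.9 27.5 49. ] Zmax 58.84191818906251 ridge 28.08996426343157
thin X [-51.8 -49.1 -46.8] Y [-48.9 -33.3 -18. ] Zmax 41.70446417204462 ridge -51.106972397496975
blade top Z [61.6 67.4 70.1] X [14.1 24.7 28.4] Y [ 9.4 27.5 45. ] rect ((20.950942993164062, 27.150203704833984), (35.92829895019531, 15.362290382385254), 89.19125366210938)
```

Emit:
servo_tool(
  rows=[
    [-0.0007,0.0024,0,0,0,0,-1],
    [-0.0015,0.0048,0,0,0,0,-1],
    [-0.0022,0.0072,0,0,0,0,-1],
    [-0.0029,0.0096,0,0,0,0,-1],
    [-0.0037,0.012,0,0,0,0,-1],
    [-0.0044,0.0144,0,0,0,0,-1],
    [-0.0051,0.0168,0,0,0,0,-1],
    [-0.0059,0.0191,0,0,0,0,-1],
  ],
)

```text
time_s: 12.02
ee_pos: [0.5558, 0.0163, 0.0929]
eef_rot: [3.141, 0.001, 1.87]
force: [-0.7, 0.0, -1.7]
grip_width: 0.0196
```

Emit:
servo_tool(
  rows=[
    [-0.0006,0.002,0,0,0,0,-1],
    [-0.0012,0.004,0,0,0,0,-1],
    [-0.0018,0.006,0,0,0,0,-1],
    [-0.0024,0.0077,0,0,0,0,-1],
    [-0.0028,0.0091,0,0,0,0,-1],
    [-0.0032,0.0103,0,0,0,0,-1],
    [-0.0033,0.0107,0,0,0,0,-1],
    [-0.0033,0.0107,0,0,0,0,-1],
  ],
)

```text
time_s: 12.68
ee_pos: [0.5525, 0.0271, 0.0929]
eef_rot: [3.141, 0.001, 1.87]
force: [-0.4, 0.2, -0.9]
grip_width: 0.0196
```

```bash
python3 wr.py w8;python3 rel.py w8 .026 75|tail -3
```

```text
[0.5525 0.0271 0.0929] [3.1407e+00 5.0000e-04 1.8704e+00] 12.6833 [-0.003  0.002  0.001 -0.002 -0.002 -0.002]
thick X [59.6 82.4 99. ] Y [ 5.8 27.6 48.9] Zmax 59.11904852613809 ridge 59.952588648272084
thin X None Y None Zmax 0 ridge nan
blade top Z [61.4 67.3 70.3] X [45.7 56.7 60.3] Y [ 9.5 27.6 45.1] rect ((52.9188232421875, 27.348133087158203), (15.16719913482666, 35.950233459472656), 0.4324392080307007)
  return _methods._mean(a, axis=axis, dtype=dtype,
  ret = ret.dtype.type(ret / rcount)
```

View pics/w8.png

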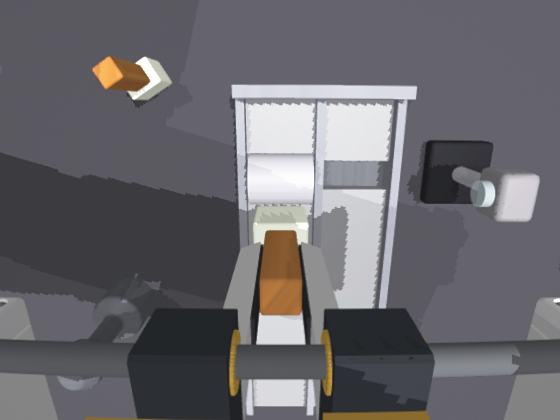

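```bash
cat > roll.py <<'E'
from h import *
import sys
p=pickle.load(open(sys.argv[1]+'.pkl','rb')); C=cloud(p,p.get('T')).reshape(-1,3); C=C[~np.isnan(C[:,0])]
a=np.deg2rad(107.1); ex=np.array([np.cos(a),np.sin(a)]); ey=np.array([-ex[1],ex[0]])
D=C[:,:2]-np.array([.5937,-.0112]); X=D@ex*1e3; Y=D@ey*1e3; Z=C[:,2]*1e3
m=(abs(Y-28)<18)&(Z>36)&(X>65)&(X<112)
# circle fit fixed r=18
from scipy.optimize import least_squares
r=least_squares(lambda c:np.hypot(X[m]-c[0],Z[m]-c[1])-18,[84,36],loss='soft_l1'); print('roller centre x,z',r.x,m.sum(),'ymid',np.percentile(Y[(X>70)&(X<100)&(Z>42)&(Y>0)&(Y<60)],[1,99]))
E
python3 roll.py w8
```

```text
roller centre x,z [ 70.30640392 191.22906706] 13776 ymid [ 0.53613617 59.3703786 ]
```

```bash
sed -i 's/(Z>36)&(X>65)/(Z>36)\&(Z<60)\&(X>66)/' roll.py; python3 roll.py w8
```

```text
roller centre x,z [81.63325835 34.33982444] 2634 ymid [ 0.53613617 59.3703786 ]
```

Roller centre height is 34.3 mm, which matches seated (34.2). I'll back the blade off and check that it stays there.

Emit:
servo_tool(
  rows=[
    [0.0006,-0.0019,0,0,0,0,-1],
    [0.0015,-0.0048,0,0,0,0,-1],
    [0.0026,-0.0086,0,0,0,0,-1],
    [0.0041,-0.0134,0,0,0,0,-1],
    [0.0059,-0.0191,0,0,0,0,-1],
    [0.0076,-0.0249,0,0,0,0,-1],
    [0.0088,-0.0287,0,0,0,0,-1],
    [0.0088,-0.0287,0,0,0,0,-1],
  ],
)

```text
time_s: 13.4
ee_pos: [0.5616, -0.0026, 0.0928]
eef_rot: [3.141, 0.001, 1.869]
force: [0.0, 0.1, -1.3]
grip_width: 0.0197
```

```bash
python3 wr.py w9;python3 roll.py w9
python3 - <<'E'
from h import *
p=pickle.load(open('w9.pkl','rb')); C=cloud(p,p.get('T')).reshape(-1,3); C=C[~np.isnan(C[:,0])]
a=np.deg2rad(107.1); ex=np.array([np.cos(a),np.sin(a)]); ey=np.array([-ex[1],ex[0]])
D=C[:,:2]-np.array([.5937,-.0112]); X=D@ex*1e3; Y=D@ey*1e3; Z=C[:,2]*1e3
m=(abs(Y+28)<15)&(Z<16)&(X>60)&(X<110); print('slot',np.percentile(X[m],[1,50,99]),np.median(Z[m]))
m=(abs(Y+28)<15)&(Z>25)&(X>120)&(X<150); print('stop',np.percentile(X[m],[1,50,99]))
p=cams.camera('side'); save(p,'side9'); pickle.dump(p,open('side9.pkl','wb'))
print(cams.place_of(p,'roller_thick'),cams.place_of(p,'roller_thin'))
a=cv2.imread('pics/side9.png')[100:310,200:480]
cv2.imwrite('pics/side9c.png',cv2.resize(a,None,fx=2.7,fy=2.7))
E
python3 roll.py side9
```

```text
[ 0.5616 -0.0026  0.0928] [3.1407e+00 7.0000e-04 1.8695e+00] 13.4 [ 0.017 -0.005  0.008  0.002 -0.002  0.013]
roller centre x,z [81.79429105 34.32718065] 2881 ymid [ 5.80970541 49.1116013 ]
slot [70.61003768 81.28484828 92.38280676] 8.357296165596551
stop [136.2908174  139.27411744 144.28731421]
[{'at': [0.5125, 0.4579], 'p': 0.82}] [{'at': [0.6496, 0.5493], 'p': 0.65}]
roller centre x,z [82.88280159 33.14623025] 265 ymid [ 9.35429379 52.73717915]
```

View pics/side9c.png

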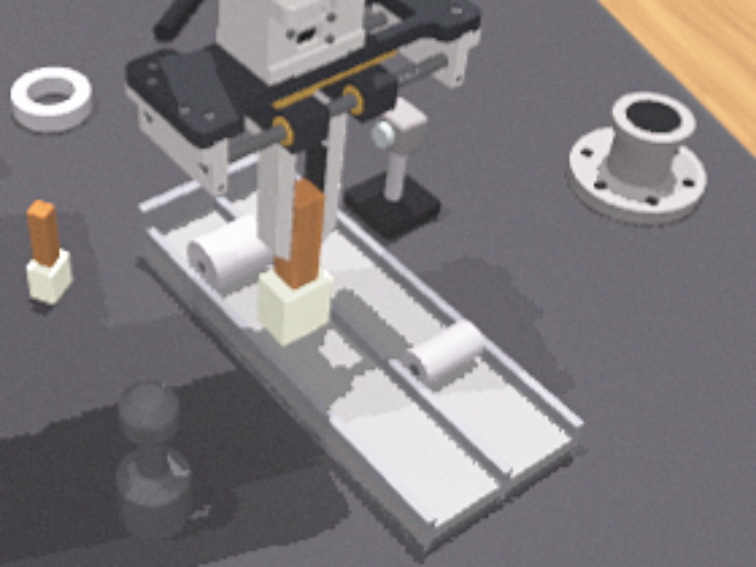

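In the same frame the slot spans 70.6–92.4 mm (centre 81.5) and the roller centre is at 81.8, z 34.3. So it is seated with the blade clear, and the thin roller is unmoved. I'll return the paddle to its original free spot.

Emit:
servo_tool(
  rows=[
    [0,0,0.01,0,0,0,-1],
    [0,0,0.025,0,0,0,-1],
    [0,0,0.042,0,0,0,-1],
    [0,0,0.06,0,0,0,-1],
    [0,0,0.075,0,0,0,-1],
    [-0.005,0.007,0.08,0,0,-0.01,-1],
    [-0.014,0.02,0.08,0,0,-0.04,-1],
    [-0.026,0.037,0.08,0,0,-0.08,-1],
  ],
)

```text
time_s: 14.27
ee_pos: [0.5349, 0.0358, 0.1731]
eef_rot: [3.14, 0.001, 1.788]
force: [-0.2, 0.4, -1.7]
grip_width: 0.0203
```

Emit:
servo_tool(
  rows=[
    [-0.013,0.019,0,0,0,-0.04,-1],
    [-0.027,0.039,0,0,0,-0.08,-1],
    [-0.041,0.059,0,0,0,-0.13,-1],
    [-0.055,0.079,0,0,0,-0.17,-1],
    [-0.069,0.099,0,0,0,-0.21,-1],
    [-0.081,0.116,0,0,0,-0.25,-1],
    [-0.089,0.128,0,0,0,-0.277,-1],
    [-0.089,0.128,0,0,0,-0.277,-1],
  ],
)

```text
time_s: 14.93
ee_pos: [0.4441, 0.1658, 0.1731]
eef_rot: [3.141, 0.0, 1.511]
force: [0.4, -0.4, -0.6]
grip_width: 0.0199
```

Emit:
servo_tool(
  rows=[
    [0,0,-0.01,0,0,0,-1],
    [0,0,-0.028,0,0,0,-1],
    [0,0,-0.048,0,0,0,-1],
    [0,0,-0.066,0,0,0,-1],
    [0,0,-0.082,0,0,0,-1],
    [0,0,-0.093,0,0,0,-1],
    [0,0,-0.097,0,0,0,-1],
    [0,0,-0.097,0,0,0,-1],
  ],
)

```text
time_s: 15.6
ee_pos: [0.4436, 0.1652, 0.0749]
eef_rot: [-3.141, 0.001, 1.511]
force: [-0.3, 0.3, 0.1]
grip_width: 0.0198
```

```bash
python3 wr.py w10
python3 - <<'E'
from h import *
p=cams.camera('side'); save(p,'side10'); pickle.dump(p,open('side10.pkl','wb'))
cv2.imwrite('pics/side10c.png',cv2.resize(cv2.imread('pics/side10.png')[80:280,120:320],None,fx=2.9,fy=2.9))
p=pickle.load(open('w10.pkl','rb')); C=cloud(p,p['T']).reshape(-1,3); C=C[~np.isnan(C[:,0])]
s=C[(np.hypot(C[:,0]-.444,C[:,1]-.164)<.03)&(C[:,2]>.035)&(C[:,2]<.056)]
print(np.percentile(s[:,2],[5,50,95]))
A=np.c_[s[:,:2]-s[:,:2].mean(0),np.ones(len(s))]; print(np.linalg.lstsq(A,s[:,2],rcond=None)[0])
E
```

```text
[0.4436 0.1652 0.0749] [-3.1405e+00  1.1000e-03  1.5112e+00] 15.6 [ 0.006 -0.029 -0.024  0.002  0.025  0.004]
[0.03732578 0.04924284 0.05253489]
[-0.03167578 -0.55026329  0.04751167]
```

View pics/side10c.png

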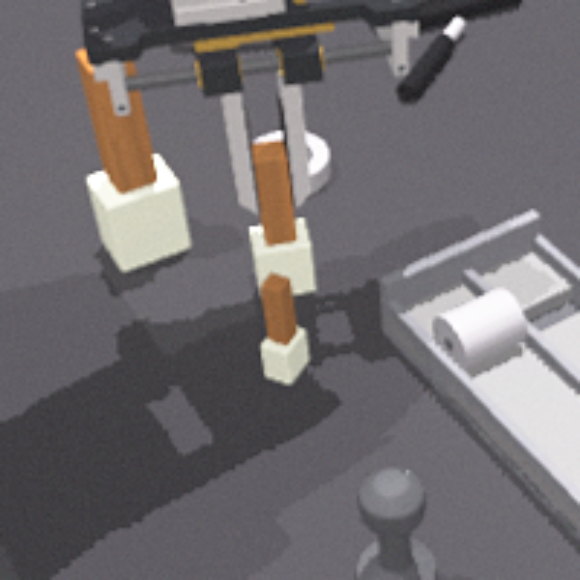

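The paddle is upright about 9 mm above the bench. I'll lower it slowly.

Emit:
servo_tool(
  rows=[
    [0,0,-0.0015,0,0,0,-1],
    [0,0,-0.003,0,0,0,-1],
    [0,0,-0.0045,0,0,0,-1],
    [0,0,-0.006,0,0,0,-1],
    [0,0,-0.007,0,0,0,-1],
    [0,0,-0.008,0,0,0,-1],
    [0,0,-0.0085,0,0,0,-1],
    [0,0,-0.0085,0,0,0,-1],
  ],
)

```text
time_s: 16.37
ee_pos: [0.4443, 0.1656, 0.0678]
eef_rot: [3.14, 0.0, 1.511]
force: [-0.3, -0.4, -1.7]
grip_width: 0.0196
```

Emit:
servo_tool(
  rows=[
    [0,0,-0.0005,0,0,0,-1],
    [0,0,-0.001,0,0,0,-1],
    [0,0,-0.0015,0,0,0,-1],
    [0,0,-0.002,0,0,0,-1],
    [0,0,-0.002,0,0,0,-1],
    [0,0,-0.002,0,0,0,-1],
    [0,0,-0.002,0,0,0,-1],
    [0,0,-0.002,0,0,0,-1],
  ],
)

```text
time_s: 17.03
ee_pos: [0.4443, 0.1656, 0.0658]
eef_rot: [3.14, 0.0, 1.511]
force: [0.1, 0.4, 0.2]
grip_width: 0.0199
```

Emit:
servo_tool(
  rows=[
    [0,0,-0.0003,0,0,0,-1],
    [0,0,-0.0005,0,0,0,-1],
    [0,0,-0.0005,0,0,0,-1],
    [0,0,-0.0005,0,0,0,-1],
    [0,0,-0.0005,0,0,0,-1],
    [0,0,-0.0005,0,0,0,-1],
    [0,0,-0.0005,0,0,0,-1],
    [0,0,-0.0005,0,0,0,-1],
  ],
)

```text
time_s: 17.7
ee_pos: [0.4444, 0.1657, 0.0655]
eef_rot: [3.14, 0.0, 1.511]
force: [-1.5, -0.1, 5.5]
grip_width: 0.0198
```

Contact with the bench shows as 5.5 N upward. I'll open the gripper.

Emit:
servo_tool(
  rows=[
    [0,0,0,0,0,0,-0.5],
    [0,0,0,0,0,0,-0.4],
    [0,0,0,0,0,0,-0.2],
    [0,0,0,0,0,0,0],
    [0,0,0,0,0,0,0.3],
    [0,0,0,0,0,0,0.6],
    [0,0,0,0,0,0,1],
    [0,0,0,0,0,0,1],
  ],
)

```text
time_s: 18.37
ee_pos: [0.4444, 0.1657, 0.0655]
eef_rot: [3.14, 0.0, 1.511]
force: [0.5, 0.9, 0.3]
grip_width: 0.0649
```

Emit:
servo_tool(
  rows=[
    [0,0,0,0,0,0,1],
    [0,0,0,0,0,0,1],
    [0,0,0.01,0,0,0,1],
    [0,0,0.03,0,0,0,1],
    [0,0,0.055,0,0,0,1],
    [0,0,0.085,0,0,0,1],
    [0,0,0.11,0,0,0,1],
    [0,0,0.13,0,0,0,1],
  ],
)

```text
time_s: 19.03
ee_pos: [0.4446, 0.1657, 0.1985]
eef_rot: [3.138, -0.001, 1.511]
force: [-0.4, -0.0, -0.0]
grip_width: 0.094
```

Emit:
servo_tool(
  rows=[
    [0,0,0.01,0,0,0,1],
    [0,0,0.02,0,0,0,1],
    [0,0,0.02,0,0,0,1],
    [0,0,0.02,0,0,0,1],
    [0,0,0.02,0,0,0,1],
    [0,0,0.02,0,0,0,1],
    [0,0,0.02,0,0,0,1],
    [0,0,0.02,0,0,0,1],
  ],
)

```text
time_s: 19.7
ee_pos: [0.4444, 0.1657, 0.2179]
eef_rot: [3.139, -0.0, 1.511]
force: [0.1, 0.2, -0.4]
grip_width: 0.0936
```

```bash
python3 wr.py w11
python3 - <<'E'
from h import *
p=cams.camera('side'); save(p,'side11'); pickle.dump(p,open('side11.pkl','wb'))
p=pickle.load(open('w11.pkl','rb')); C=cloud(p,p['T']).reshape(-1,3); C=C[~np.isnan(C[:,0])]
for lo,hi in ((.098,.115),(.034,.045)):
    s=C[(np.hypot(C[:,0]-.445,C[:,1]-.164)<.03)&(C[:,2]>lo)&(C[:,2]<hi)]
    print(len(s),np.median(s[:,2]),cv2.minAreaRect(s[:,:2].astype(np.float32)*1000))
E
python3 roll.py side11
```

```text
[0.4444 0.1657 0.2179] [ 3.1389e+00 -3.0000e-04  1.5113e+00] 19.7 [-0.001 -0.003 -0.003 -0.002  0.002  0.001]
516 0.10614134597267458 ((445.1211853027344, 163.58645629882812), (19.812538146972656, 19.83332061767578), 86.80464172363281)
426 0.0401733990678001 ((445.2596130371094, 163.21664428710938), (28.414649963378906, 34.9371223449707), 86.21725463867188)
roller centre x,z [82.68284847 33.18415306] 288 ymid [ 8.74223496 52.33016561]
```

View pics/side11.png

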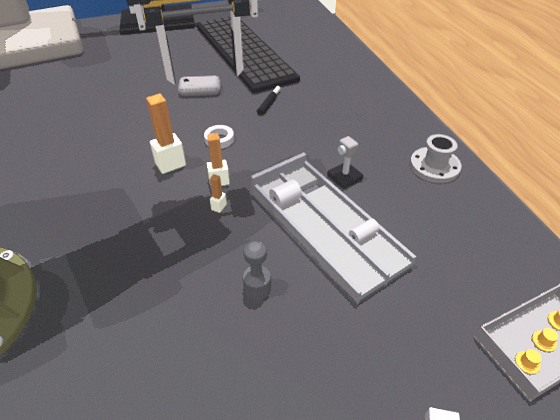

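The paddle stands upright at (217,160), the thick roller sits in the slot at (285,194), and the thin roller is still at (364,231), where it started. The gripper is clear, so I'll hand in.

```bash
python3 -c "
from station import hand_in
print(hand_in())"
```

```text
the job is handed in; nothing more can be done
None
```

I took the middle-sized paddle by its handle and rolled the thick roller along its lane at about 30 mm/s until it dropped into the cross slot. I then stood the paddle back near its original spot and let go. I handed the job in at about 20 s of the 54 s allowed; no verdict came back.

What the last checks showed:
- **Thick roller:** its centre was at x 81.8 mm and z 34.3 mm in the wrist picture, where the slot itself measured 70.6–92.4 mm. It is centred in the slot and 3.8 mm down. It had not moved in the final side view.
- **Thin roller:** it looked unmoved in the final side picture.
- **Paddle:** it is upright and off the track at (0.445, 0.163), with its top at 106 mm.
- **Gripper:** it is open, 0.11 m above the paddle, and touching nothing.

Two readings disagreed slightly. The slot measured about 3.5 mm short of its stated x of 85 mm in my track frame, so I judged the seating against the slot as seen in the same picture. The side camera reads about 1–2 mm off the other two cameras.

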